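Set the edge burnisher's speed by four clicks and start it

ROBOT

A 7-joint arm with a two-finger parallel gripper is mounted at the origin on the work surface. World frame = base frame: x ahead of the robot, y to its left, z up, the work surface at z = 0. Lengths are in m, angles in rad, forces in N, time in s.
With the tool pointing down it reaches from about 0.425 to 0.95 m from the base axis. Payload 4.7 kg.
Tool frame: the origin (TCP) lies between the finger pads; the fingertips stand 25 mm ahead of it and the grasp point (between the pads) lies 6 mm ahead of it; z points along the fingers, y is the line along which they close (so a half turn about z gives the same grasp; the last joint's range is limited). The gripper opens to 85 mm and grips with 20 to 120 N. Pads are 22 mm wide; open, the fingers measure 114 mm over their backs; the gripper's body (76 mm by 85 mm) begins 54 mm behind the grasp point. The pads swing forward as they close: fully open they stand 13 mm farther back than shut.
Start: joints at [-0.029, 0.469, -0.049, 1.532, 0.024, 1.141, -0.082], TCP at [0.675, 0, 0.256] pointing down, gripper open.
Joint ranges: [-2.59, 2.59], [-0.33, 1.99], [-1.39, 1.29], [0.1, 2.45], [-1.04, 4.18], [0.21, 1.99], [-2.66, 2.66]. Speed limits (rad/s): [2.57, 2.57, 3.14, 3.14, 3.14, 3.14, 3.14].

INTERFACE

Orientations are given as a 3x3 rotation matrix whose columns are the frame's x, y, z axes.
In Python, from rig import * gives the robot as it stands. Calls block until the motion is done:
- movep(position, orientation): joint-space move of the TCP to a pose.
- move_l(position, attitude=None, feed=0.15, until_force=None): straight line of the TCP; attitude=None keeps the orientation; feed is the mean speed in m/s. With until_force (N) it stops when the force on the tool has changed by that much, and returns True; else False.
- move_joints(angles): joint-space move.
- command_gripper(opening, newtons=None): finger opening in m; newtons is the grip in N (None keeps the last); returns when the fingers have stopped.
- sleep(seconds).
- inverse_kinematics(position, orientation): joint angles nearest the present ones, or None.
- sense(): the state.
- camera(name): name is "scene" or "side" or "wrist"; returns (picture, depth): 420x560x3 uint8, red, green, blue; 420x560 float32, m along the optical axis (not along the pixel's ray), 0 where there is no reading.
- camera_params(name): a dict with "K" (3x3 intrinsics, pixels), "position" and "rotation" of the camera in the world; the wrist camera has in their place "tool_from_camera" (4x4, takes a point from camera to tool coordinates, whose origin is the TCP and whose axes are the flange's). Camera axes: x right, y down, z forward; pixel columns grow to the right and rows downward; lengths in m; the calibration is good to about 2 mm. The wrist camera is an equidistant fisheye: a pixel r from the principal point sees the ray r / f radians off the axis. A picture is of the moment at which its call begins: read the wrist's pose just before it. camera_params takes no time and is no camera call.
A pose or a line that the arm cannot do raises Unreachable and nothing moves.
- finish_job(): hands the job in; it is judged then, once.
The state is a dict: "time_s": time; "joint_pos": joint angles; "qd": joint speeds; "joint_efforts": joint torques, N m; "position": TCP position; "tcp_rot": TCP orientation; "wrist_force": force on the tool from outside, world axes, zero at the start; "ft_torque": the same for the moment, N m; "finger_gap": finger opening in m; "gripper_force": force on a finger pad.
Only numpy, scipy, OpenCV 4.12 (cv2) and the standard library are available. Lean on these libraries where they do the work, as an engineer would, in place of code of your own. Each camera call takes 0.05 s, during which the arm holds its last target. There are 200 camera calls.

TASK

Turn the burnisher's speed dial up (clockwise seen from above) by exactly four clicks from where it stands, nudging its fin round gently with a fingertip, not gripping it and never going on to the fifth click. Then press the flat start button all the way down with a fingertip and let it come up again. Do not press the start button before the speed is set, do not press the mushroom stop button at all, and leave everything else on the bench where it is.

Things in the scene. Friction and masses are not known exactly. Their poses are not given: they have to be found in the camera images.
- speed_box: Grey speed box, 140 x 140 mm, 70 mm tall, fixed, turned up to 80 degrees either way; origin at the centre of its underside, z up. On top a black dial with ten white marks round it, one per click: the mark for joint 0 lies 130 degrees anticlockwise of the box's +x, the others follow clockwise every 20 degrees.
- dial (a joint): Turn of the dial, rad, growing clockwise seen from above. It clicks to rest at each multiple of 0.349 (20 degrees), from 0 to 9 clicks; it starts resting at click 2. Leaving a click takes 0.12 rising to 0.22 N m (4 to 7 N at 32 mm radius) up to halfway; then the dial springs on by itself to the next click and stays, so stop the finger there. Over 30 N counts as forcing it.
- dial_center (a point): Centre of the upper face of the dial's black disc (100 mm across), on the turning axis, 84 mm above the bench. A 26 mm wide steel hub cap stands 8 mm above the face here.
- fin_tip (a point): Top outer end of the dial's upright fin (the pointer), 48 mm from the axis, 26 mm above the disc's face. The fin is a straight radial bar, 12 mm thick, 26 mm tall, from 12 to 48 mm from the axis, black with a thin white line along its top. Nothing else stands on the disc but the hub cap, so a fingertip can push its flat side.
- switch_box: Grey switch box, 90 mm (x) by 160 mm (y), 55 mm tall, fixed, within 35 degrees of square to the bench; origin at the centre of its underside, z up. On its top two black buttons in steel collars: the start button 38 mm towards its +y, the stop button 38 mm towards its -y.
- start_button_top (a point): Centre of the top face of the start button: flat, 30 mm across, in a 46 mm collar, 77 mm above the bench when up (10 mm above the collar). It goes down with the button.
- start_button (a joint): How far the start button is pressed, m: 0 up, 0.006 fully down. Spring: it starts to move at 1.4 N and takes about 4.5 N to hold fully down.
- stop_top (a point): Centre of the top of the stop button: a mushroom head 42 mm across, 87 mm above the bench, taller and wider than the start button. Leave it alone.
- stop_button (a joint): How far the stop button is pressed, m: 0 up, 0.006 fully down. Must stay up.
- thread_spool: Bystander, loose: cone of yellow thread, 64 mm wide, 110 mm tall, standing; origin at the centre of its underside.
- snap_tin: Bystander, loose: flat steel can, 68 mm wide, 40 mm tall; origin at the centre of its underside.
- bench_block: Bystander, loose: dark steel bench block, 60 x 60 x 20 mm; origin at the centre of its underside.
- dye_bottle: Bystander, loose: white dye bottle with black cap, 56 mm wide, 120 mm tall, standing; origin at the centre of its underside.
- edge_beveler: Bystander, loose: edge beveler lying down, wooden handle to its -x and steel blade to its +x, about 200 mm long; origin on the bench where the handle meets the blade.
- maul: Bystander, loose: maul standing on its white head, dark wooden handle up, 72 mm wide, 220 mm tall; origin at the centre of its underside.
- wood_slicker: Bystander, loose: light wooden slicker, 110 x 35 x 30 mm, lying flat; origin at the centre of its underside.
Things that resemble listed ones, but are neither listed nor needed, are in the scene too. Leave any orange look-alike of the speed_box alone. What is shaped like the switch_box but purple is not meant.

How it is judged:
On the way, in this order (a step that is already met when the one before it is completed fails the run):
1. the dial rests four clicks clockwise of where it started (value of joint dial between 1.99 and 2.199 rad and velocity of joint dial below 0.2 rad/s), for 0.2 s.
2. the start button is pressed fully down (value of joint start_button above 0.0048 m), for 0.04 s.
At the end, for the whole second after the job is handed in: The dial rests four clicks (within 0.3 of a click) clockwise of its start, the start button has been pressed nearly fully down (4.8 of 6 mm) after that and is up again, the stop button is up, and the bystanders stand within 20 mm of where they were (value of joint dial between 1.99 and 2.199 rad and value of joint each of start_button, stop_button below 0.001 m and velocity of joint dial below 0.05 rad/s and distance of each of thread_spool, snap_tin, bench_block, dye_bottle, edge_beveler, maul, wood_slicker from where it was at the start of the episode below 0.02 m); the robot touches nothing.
It fails at once if the dial was turned past the fourth click on towards the fifth (more than 4.6 clicks) (value of joint dial above 2.304 rad).
It fails at once if the start button was pressed before the dial stood four clicks up (value of joint start_button above 0.003 m and value of joint dial below 1.92 rad).
It fails at once if the stop button was pressed (value of joint stop_button above 0.002 m).
It fails at once if the dial was gripped or forced with more than 30 N (contact force between the fingers and dial above 30 N).
It fails at once if a bystander was moved, lifted or knocked over (distance of any of thread_spool, snap_tin, bench_block, dye_bottle, edge_beveler, maul, wood_slicker from where it was at the start of the episode above 0.02 m).
It also fails if it takes over 64 s, if anything falls off the work surface, if the arm or the gripper's body presses on something with over 40 N, if the wrist force passes 120 N, or if a joint passes its speed limit or range.

## Working session

There is one attempt and no reset: what is moved stays moved. The work goes in short steps, each a Python script; the robot and the scene stay as the last script left them, time stands still between calls to the robot, and variables do not carry over. Pictures are saved under pics/ and viewed, at most 10 in all, crops included, and the job is handed in when it is done.

```bash
mkdir -p pics; ls; python3 - <<'E'
from rig import *
import cv2,numpy as np
for n in("scene","side"):
    p,d=camera(n); cv2.imwrite(f"pics/{n}.png",p[:,:,::-1]); np.savez(f"{n}.npz",p=p,d=d)
    c=camera_params(n); print(n,c["K"],c["position"],c["rotation"])
print(camera_params("wrist"))
E
```

```text
pics
scene [[463.7102933    0.         276.85445546]
 [  0.         463.7102933  206.47917002]
 [  0.           0.           1.        ]] [ 1.24819775 -0.88855274  1.17637338] [[ 0.78998544  0.43560087 -0.43147988]
 [ 0.61310347 -0.55525272  0.56195957]
 [ 0.0052097  -0.70848169 -0.70570997]]
side [[385.70433761   0.         281.88638919]
 [  0.         385.70433761 205.50652136]
 [  0.           0.           1.        ]] [0.10010424 0.75625495 0.93090197] [[-0.84892888 -0.35499962  0.39152908]
 [-0.52839655  0.58526014 -0.61503468]
 [-0.01080929 -0.72900332 -0.68442481]]
{'K': array([[325.1922621 ,   0.        , 281.92364702],
       [  0.        , 325.1922621 , 214.59484802],
       [  0.        ,   0.        ,   1.        ]]), 'tool_from_camera': array([[-3.41734184e-04, -9.44747558e-01, -3.27798619e-01,
         8.47272615e-02],
       [ 9.99999941e-01, -3.36369033e-04, -7.30641935e-05,
        -2.51555798e-04],
       [-4.12340860e-05, -3.27798624e-01,  9.44747617e-01,
        -1.18258059e-01],
       [ 0.00000000e+00,  0.00000000e+00,  0.00000000e+00,
         1.00000000e+00]])}
```

View pics/scene.png

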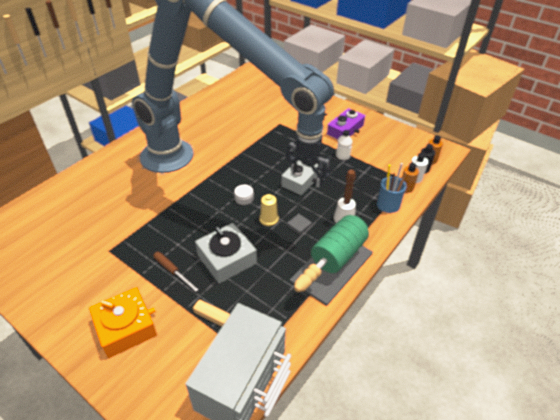

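View pics/side.png

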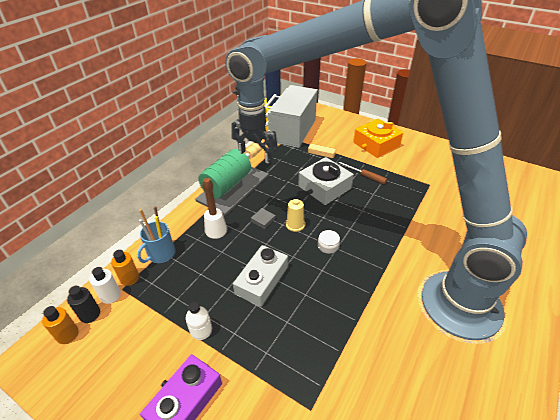

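Scene picture:
- The grey speed box has its dial at about (225,242). Its look-alike is the orange box at (123,318).
- The grey switch box is at about (298,178), or (262,272) in the side view. Its look-alike is purple, at (347,124).

I'll cast rays for both grey boxes and then look closer with the wrist camera.

```bash
cat > h.py <<'E'
from rig import *
import cv2,numpy as np
def ray(n,u,v,z):
    c=camera_params(n); K=c["K"]; d=np.array(c["rotation"])@[(u-K[0,2])/K[0,0],(v-K[1,2])/K[1,1],1.]
    o=np.array(c["position"]); return o+d*(z-o[2])/d[2]
def wray(s,u,v,z):
    c=camera_params("wrist");K=c["K"];T=np.array(c["tool_from_camera"])
    a=np.array([u-K[0,2],v-K[1,2]]);r=np.hypot(*a);t=r/K[0,0]
    d=np.array([*(a/max(r,1e-9)*np.sin(t)),np.cos(t)]); R=np.array(s["tcp_rot"])
    o=np.array(s["position"])+R@T[:3,3]; d=R@T[:3,:3]@d
    return o+d*(z-o[2])/d[2]
def down(a):  # tool z down, tool x at yaw a
    c,s=np.cos(a),np.sin(a); return np.array([[c,s,0],[s,-c,0],[0,0,-1.]])
def wshot(name):
    s=sense(); p,d=camera("wrist"); cv2.imwrite(f"pics/{name}.png",p[:,:,::-1]); np.savez(f"{name}.npz",p=p,d=d,tcp_rot=s["tcp_rot"],position=s["position"]); return s
E
python3 - <<'E'
from h import *
print(sense()["tcp_rot"])
for n,u,v,z in [("scene",225,241,.084),("side",326,171,.084),("side",267,255,.08),("side",255,276,.08),("scene",244,193,.04),("scene",269,200,.1),("scene",297,172,.08)]: print(n,u,v,ray(n,u,v,z).round(3))
movep([.6,-.2,.36],down(0)); print(sense()["position"])
s=wshot("w1")
E
```

```text
[[-5.29584762e-05  9.99998508e-01 -1.72644146e-03]
 [ 9.99999995e-01  5.28175445e-05 -8.16768072e-05]
 [-8.15854989e-05 -1.72644578e-03 -9.99998506e-01]]
scene 225 241 [ 0.547 -0.238  0.084]
side 326 171 [ 0.545 -0.237  0.084]
side 267 255 [0.515 0.188 0.08 ]
side 255 276 [0.502 0.265 0.08 ]
scene 244 193 [ 0.419 -0.002  0.04 ]
scene 269 200 [ 0.551 -0.023  0.1  ]
scene 297 172 [0.527 0.169 0.08 ]
[ 0.6003504  -0.19849839  0.35926425]
```

View pics/w1.png

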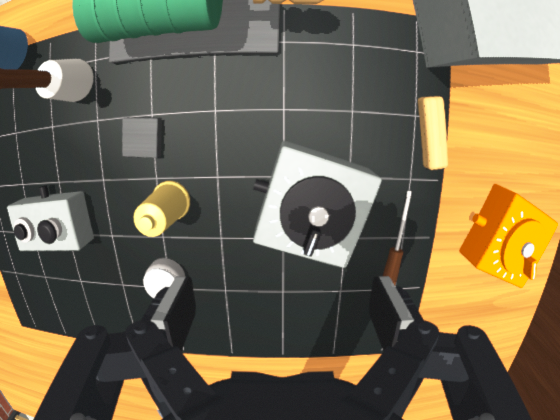

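Wrist picture:
- The grey speed box's hub is at (318,215) and the fin points to about (310,248), which is roughly the -x direction.
- The orange look-alike is at (527,250).
- The grey switch box is at (45,222).

I'll take a close shot of each grey box.

```bash
python3 - <<'E'
from h import *
movep([.52,.20,.26],down(0)); sleep(.3); wshot("sw")
movep([.53,-.238,.25],down(0)); sleep(.3); wshot("dial")
a=cv2.imread("pics/sw.png")[0:300,60:460]; b=cv2.imread("pics/dial.png")[0:300,60:460]
cv2.imwrite("pics/both.png",np.hstack([a,b]))
E
```

```text
(no output)
```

View pics/both.png

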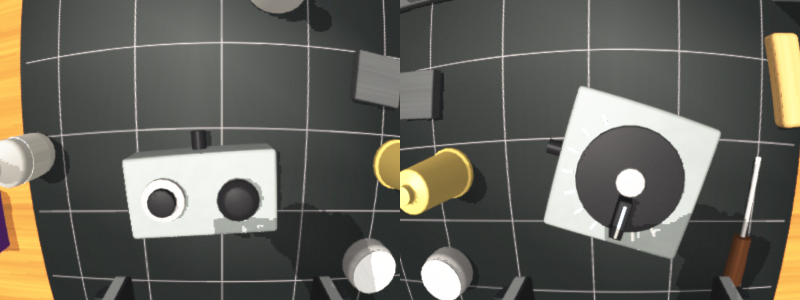

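The close crop shows the flat start button at full-frame (221,202), on the +y side, with the mushroom stop at (298,200). The dial hub is at (290,183) and the fin points to about (278,230). All of these are on the grey boxes, so the choice is right. Next I'll measure them.

```bash
python3 - <<'E'
from h import *
D=np.load("dial.npz"); g=cv2.cvtColor(D["p"],cv2.COLOR_RGB2GRAY)
W=lambda c,S,z: np.array([wray(S,u,v,z)[:2] for u,v in c.reshape(-1,2).astype(float)])
def comp(m,u,v):
    n,l=cv2.connectedComponents(m.astype(np.uint8)); return (l==l[v,u]).astype(np.uint8)
cont=lambda m: max(cv2.findContours(m,cv2.RETR_EXTERNAL,cv2.CHAIN_APPROX_NONE)[0],key=cv2.contourArea)
def rep(name,c,S,z):
    w=W(c,S,z).astype(np.float32); (x,y),(a,b),t=cv2.minAreaRect(w); print(name,"c",round(x,4),round(y,4),"size",round(a*1000,1),round(b*1000,1),"ang",round(t,1),"circ",np.round(cv2.minEnclosingCircle(w),4) if 0 else "")
    return w
S=D
hub=cont(comp(g>170,290,183)); rep("hub",hub,S,.092)
dk=comp(g<75,265,165); dc=cont(dk); w=rep("disc",dc,S,.084)
# robust disc circle: exclude fin side
c0=W(cv2.convexHull(dc),S,.084); 
A=w[w[:,0]>np.median(w[:,0])-0.02]; M=np.c_[2*A,np.ones(len(A))]; s=np.linalg.lstsq(M,(A**2).sum(1),rcond=None)[0]; print("disc fit",s[:2],np.sqrt(s[2]+s[:2]@s[:2]))
m=np.zeros_like(g); m[195:240,265:300]=g[195:240,265:300]>150
n,l,st,ce=cv2.connectedComponentsWithStats(m); print(st.tolist(),ce.round(1).tolist())
for n_ in range(1,n):
    ys,xs=np.where(l==n_)
    if len(xs)>12:
        q=W(np.c_[xs,ys],S,.110); print("line",q.min(0),q.max(0),cv2.fitLine(q.astype(np.float32),2,0,.01,.01).ravel(),q.mean(0))
box=cont(comp((g>120),230,195)); rep("box",cv2.convexHull(box),S,.07)
print("disc depth z", (lambda p:p)(D["d"][165,265]))
S=np.load("sw.npz"); g=cv2.cvtColor(S["p"],cv2.COLOR_RGB2GRAY)
for t in(60,80): rep("start",cont(comp(g<t,221,202)),S,.077); rep("stop",cont(comp(g<t,298,200)),S,.083)
m=comp(g>215,205,200); rep("collar",cv2.convexHull(cont(m)),S,.067)
rep("swbox",cv2.convexHull(cont(comp(g>120,265,180))),S,.055)
E
```

```text
hub c 0.5484 -0.2443 size 24.3 24.5 ang 0.1 circ Traceback (most recent call last):
  File "<stdin>", line 12, in <module>
  File "<stdin>", line 8, in rep
  File "<stdin>", line 3, in <lambda>
  File "h.py", line 7, in wray
    c=camera_params("wrist");K=c["K"];T=np.array(c["tool_from_camera"])
ValueError: time passes only in moves, steps and waits
```

```bash
python3 - <<'E'
s=open("h.py").read().replace('def wray','CW=camera_params("wrist")\ndef wray').replace('c=camera_params("wrist");K','c=CW;K')
open("h.py","w").write(s)
E
cat > m.py <<'E'
from h import *
W=lambda c,S,z: np.array([wray(S,u,v,z)[:2] for u,v in c.reshape(-1,2).astype(float)])
def comp(m,u,v):
    n,l=cv2.connectedComponents(m.astype(np.uint8)); return (l==l[v,u]).astype(np.uint8)
cont=lambda m: max(cv2.findContours(m,cv2.RETR_EXTERNAL,cv2.CHAIN_APPROX_NONE)[0],key=cv2.contourArea)
def rep(name,c,S,z):
    w=W(c,S,z).astype(np.float32); (x,y),(a,b),t=cv2.minAreaRect(w); print(name,"c",round(x,4),round(y,4),"size mm",round(a*1000,1),round(b*1000,1),"ang",round(t,1))
    return w
E
python3 - <<'E'
from m import *
S=dict(np.load("dial.npz")); g=cv2.cvtColor(S["p"],cv2.COLOR_RGB2GRAY)
rep("hub",cont(comp(g>170,290,183)),S,.092)
w=rep("disc",cont(comp(g<75,265,165)),S,.084)
A=w[w[:,0]>.54]; s=np.linalg.lstsq(np.c_[2*A,np.ones(len(A))],(A**2).sum(1),rcond=None)[0]; print("disc fit",s[:2],np.sqrt(s[2]+s[:2]@s[:2]))
m=np.zeros_like(g); m[195:240,265:300]=g[195:240,265:300]>150
n,l,st,ce=cv2.connectedComponentsWithStats(m); print(st.tolist())
for k in range(1,n):
    ys,xs=np.where(l==k)
    if len(xs)>12:
        q=W(np.c_[xs,ys],S,.110); f=cv2.fitLine(q.astype(np.float32),2,0,.01,.01).ravel(); print("line",q.min(0),q.max(0),f)
rep("box",cv2.convexHull(cont(comp(g>120,230,195))),S,.07)
S=dict(np.load("sw.npz")); g=cv2.cvtColor(S["p"],cv2.COLOR_RGB2GRAY)
for t in(60,80): rep("start",cont(comp(g<t,221,202)),S,.077); rep("stop",cont(comp(g<t,298,200)),S,.083)
rep("collar",cv2.convexHull(cont(comp(g>215,205,200))),S,.067)
rep("swbox",cv2.convexHull(cont(comp(g>120,265,180))),S,.055)
E
```

```text
hub c 0.5484 -0.2443 size mm 24.3 24.5 ang 0.1
disc c 0.5353 -0.3061 size mm 862.4 571.8 ang 78.5
disc fit [ 0.56418011 -0.23251714] 0.23426375493001192
[[0, 0, 560, 420, 234889], [284, 195, 14, 2, 23], [274, 206, 13, 33, 120], [265, 227, 8, 13, 45], [282, 232, 18, 8, 123]]
line [ 0.54132105 -0.24963602] [ 0.54219485 -0.23891192] [ 0.0085015   0.9999639   0.54184836 -0.24443637]
line [ 0.50368816 -0.24061261] [ 0.53266115 -0.2303898 ] [ 0.95697576 -0.29016784  0.5189578  -0.23542422]
line [ 0.50272515 -0.2286517 ] [ 0.5138769  -0.22258943] [ 0.9805591   0.19622399  0.50715125 -0.22407077]
line [ 0.50274363 -0.25201077] [ 0.50929625 -0.23729952] [ 0.07604387 -0.99710447  0.5056795  -0.24532351]
box c 0.5849 -0.155 size mm 511.6 297.1 ang 88.8
start c 0.4517 0.4471 size mm 685.3 1287.5 ang 18.2
stop c 0.4547 0.4422 size mm 671.7 1261.9 ang 18.2
start c 0.5127 0.2589 size mm 27.2 28.0 ang 87.4
stop c 0.5171 0.1842 size mm 38.2 40.6 ang 89.9
collar c 0.5175 0.2217 size mm 82.9 150.7 ang 3.7
swbox c 0.4787 0.2534 size mm 157.9 284.9 ang 3.2
```

The measurements hold up:
- **Hub:** 24.4 mm across, against 26 given.
- **Fin line:** 15–47 mm from the axis at a world angle of 163.2°, and it passes through the hub.
- **Buttons:** start at (0.513, 0.259), 75 mm from the stop, against 76 given.

Next I'll approach the fin with the gripper closed and find contact.

```bash
cat > d.py <<'E'
from m import *
C=np.array([.5484,-.2443]); TH0=np.radians(163.2)
def pose(th,off,r=.034,z=.120):   # tool x along clockwise tangent, off = distance TCP to fin mid-plane
    u=np.array([np.cos(th),np.sin(th)]); t=np.array([u[1],-u[0]])
    return [*(C+r*u-off*t),z],down(np.arctan2(t[1],t[0]))
E
python3 - <<'E'
from d import *
print(sense()["time_s"])
command_gripper(0.0,20)
p,R=pose(TH0,.031); movep([p[0],p[1],.16],R)
hit=move_l(p,feed=.03,until_force=3); s=sense(); print("down",hit,s["position"],s["wrist_force"],s["finger_gap"])
if not hit:
    sleep(.2); f0=np.array(sense()["wrist_force"])
    q,_=pose(TH0,.010); hit=move_l(q,feed=.015,until_force=2.0); s=sense()
    u=np.array([np.cos(TH0),np.sin(TH0)]); t=np.array([u[1],-u[0]]); rel=np.array(s["position"])[:2]-C
    print("touch",hit,s["position"],np.array(s["wrist_force"])-f0,"off",-rel@t,"r",rel@u,s["time_s"])
E
```

```text
5.0583
down False [ 0.50703756 -0.26419383  0.12020558] [-0.32336871  0.54901033  0.07838007] -2.4944648288309625e-05
touch True [ 0.5108067  -0.25056359  0.11972292] [ 0.37538721 -0.45858221  0.6440884 ] off 0.016861911822538787 r 0.03417842398423442 9.6
```

Contact came at a 16.9 mm offset, where 17.0 was predicted. Now I'll push the first click.

```bash
cat >> d.py <<'E'
def push(angles,off=.0169):
    for a in angles:
        p,R=pose(TH0-np.radians(a),off); h=move_l(p,R,feed=.02,until_force=14); s=sense()
        rel=np.array(s["position"])[:2]-C; th=np.arctan2(rel[1],rel[0])+np.arcsin(off/np.hypot(*rel))
        th=th%(2*np.pi); u=np.array([np.cos(th),np.sin(th)]); t=np.array([u[1],-u[0]]); f=np.array(s["wrist_force"])
        print(a,"act",round(np.degrees(TH0-th),1),"ft",round(float(f[:2]@t),1),"fr",round(float(f[:2]@u),1),"fz",round(float(f[2]),1),"t",round(s["time_s"],2),h)
        if h: break
def look(name):
    S=wshot(name); print(sense()["time_s"])
    return S
E
python3 - <<'E'
from d import *
push([2,4,6,8,10,12])
S=look("c1")
E
```

```text
2 act -51.5 ft -2.5 fr 2.3 fz -1.0 t 9.85 False
4 act -49.4 ft -3.3 fr 2.0 fz -1.7 t 10.1 False
6 act -47.2 ft -3.2 fr 2.4 fz -2.5 t 10.35 False
8 act -44.4 ft -2.2 fr 2.7 fz -1.7 t 10.6 False
10 act -41.0 ft -0.2 fr 0.8 fz -0.4 t 10.85 False
12 act -39.9 ft 0.3 fr 1.0 fz -0.5 t 11.1 False
11.15
```

View pics/c1.png

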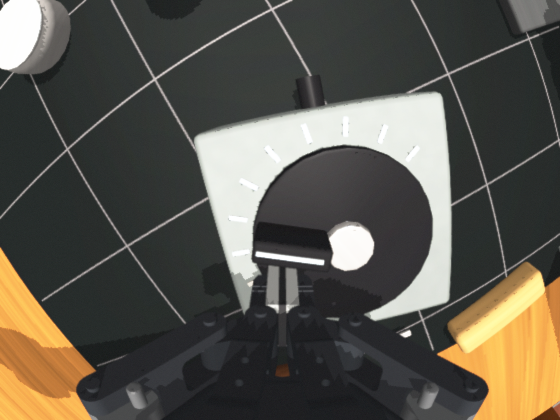

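The picture shows the white fin line from (258,256) to (325,263) and the hub at (351,247). The fin has sprung ahead of the finger. I'll fix the sign in `act` (the fin is at `th` minus `asin`) and measure the dial angle.

```bash
sed -i 's/+np.arcsin(off/-np.arcsin(off/' d.py; cat >> d.py <<'E'
def fin(name):
    S=dict(np.load(name+".npz")); g=cv2.cvtColor(S["p"],cv2.COLOR_RGB2GRAY)
    n,l,st,ce=cv2.connectedComponentsWithStats((g>150).astype(np.uint8))
    for k in range(1,n):
        if not 60<st[k,4]<900: continue
        ys,xs=np.where(l==k); q=W(np.c_[xs,ys],S,.110); d=q.mean(0)-C
        if not .018<np.hypot(*d)<.042: continue
        e=q-C; r=np.hypot(*e.T)
        v=cv2.fitLine(q.astype(np.float32),2,0,.01,.01).ravel()[:2]; v=v*np.sign(v@d)
        print("fin turned deg",[round(float((np.degrees(TH0-np.arctan2(w[1],w[0]))+180)%360-180),1) for w in (v,d)],"r",r.min().round(3),r.max().round(3))
E
python3 -c "
from d import *
fin('dial');fin('c1')"
```

```text
fin turned deg [0.1, 0.4] r 0.016 0.047
fin turned deg [20.3, 19.0] r 0.016 0.047
```

One click is confirmed at about 20°. I'll push the next two the same way and check each.

```bash
python3 - <<'E'
from d import *
push([16,20,23,26,29,32]); look("c2"); fin("c2")
E
python3 - <<'E'
from d import *
push([36,40,43,46,49,52]); look("c3"); fin("c3")
E
```

```text
16 act 16.4 ft -0.1 fr -0.2 fz -0.6 t 11.43 False
20 act 20.0 ft -0.2 fr -0.4 fz 0.8 t 11.72 False
23 act 21.5 ft -1.8 fr -0.1 fz 0.4 t 11.97 False
26 act 24.5 ft -4.0 fr -0.9 fz 0.7 t 12.22 False
29 act 29.0 ft -2.5 fr -1.0 fz 0.8 t 12.47 False
32 act 34.4 ft -0.5 fr 0.2 fz -0.1 t 12.72 False
12.7667
fin turned deg [39.8, 38.5] r 0.016 0.046
36 act 36.7 ft -1.6 fr -0.1 fz -0.2 t 13.05 False
40 act 40.0 ft -0.5 fr 0.5 fz -0.7 t 13.33 False
43 act 41.6 ft -3.2 fr -1.6 fz -0.3 t 13.58 False
46 act 44.7 ft -3.2 fr -0.7 fz 2.3 t 13.83 False
49 act 49.1 ft -1.3 fr 0.0 fz 0.1 t 14.08 False
52 act 54.3 ft -0.3 fr 0.1 fz -0.3 t 14.33 False
14.3833
fin turned deg [59.7, 58.1] r 0.016 0.046
```

Three clicks are done. For the fourth I'll push to 72°, verify, then back off.

```bash
python3 - <<'E'
from d import *
push([56,60,63,66,69,71.5]); look("c4"); fin("c4")
E
```

```text
56 act 56.7 ft 0.4 fr 1.2 fz -0.2 t 14.67 False
60 act 60.0 ft 0.4 fr -0.1 fz -0.7 t 14.95 False
63 act 61.7 ft -2.4 fr -0.1 fz 1.8 t 15.2 False
66 act 64.7 ft -3.5 fr -0.6 fz 2.6 t 15.45 False
69 act 69.0 ft -1.8 fr -0.4 fz -0.1 t 15.7 False
71.5 act 73.7 ft -0.6 fr 0.2 fz -0.9 t 15.95 False
16.0
fin turned deg [79.6, 78.0] r 0.016 0.046
```

Four clicks (79.6°) are confirmed. I'll retreat and press the start button.

```bash
python3 - <<'E'
from d import *
p,R=pose(TH0-np.radians(71.5),.028); move_l(p,feed=.05); move_l([p[0],p[1],.22],feed=.15)
look("c5"); fin("c5")
B=[.5127,.2589]; R=down(np.pi/2)
movep([*B,.20],R); move_l([*B,.112],feed=.1); sleep(.3); print(sense()["position"])
h=move_l([*B,.0945],feed=.015,until_force=9); s=sense(); print(h,s["position"],s["wrist_force"])
sleep(.2); s=sense(); print(s["position"],s["wrist_force"],s["time_s"])
E
```

```text
17.2417
fin turned deg [80.5, 79.2] r 0.016 0.046
[0.51290002 0.25902528 0.11243821]
True [0.51269499 0.25886482 0.0961143 ] [-0.59372835  0.18379653  4.43803822]
[0.51268118 0.25885845 0.09609887] [-1.0663535  -0.42989422  5.33881928] 21.5083
```

The button was down 5.9 mm at about 5 N, so it was fully pressed. I'll lift off, check, and move clear.

```bash
python3 - <<'E'
from d import *
move_l([.5127,.2589,.26],feed=.12); sleep(.3); print(sense()["wrist_force"],sense()["time_s"])
p,_=camera("scene"); q,_=camera("side"); o=np.load("scene.npz")["p"]
cv2.imwrite("pics/end.png",cv2.resize(np.hstack([p[90:340,100:460],q[90:340,100:460]]),None,fx=1.1,fy=1.1)[:,:,::-1])
E
```

```text
[-0.11930347 -0.08479777 -0.83304765] 23.325
```

View pics/end.png

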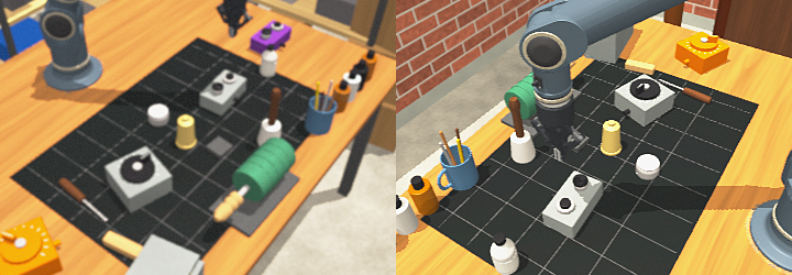

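The final views show the bystanders in place, the dial fin turned (about (143,160) in the left view), both buttons up (about (565,205) and (579,181) in the right view), and the arm clear. I'm handing in.

```bash
python3 -c "
from rig import *
print(finish_job())"
```

```text
the job is handed in; nothing more can be done
None
```

I turned the dial up four clicks (camera measured about 80°), then pressed the start button 5.9 of 6 mm and released it; the stop button and bystanders were not touched, and the job is handed in, though the hand-in returned no verdict.

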